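# Snap the formed cover onto the instrument case and hold it down

## Task

Lift the formed brass cover out of the open die and press it down onto the instrument case until both spring catches snap over its ends. Keep pressing: finish while still holding the cover firmly down (some 15 N is plenty), so that the sprung pad is squeezed and the cover sits fully down on the case rim. Leave the pliers, the tape and the bangle where they lie.

Things in the scene. Friction and masses are not known exactly. Their poses are not given: they have to be found in the camera images.
- cover_handle (a point): Middle of the upright handle of the loose formed brass cover (0.1 to 0.2 kg), the part to handle. The handle is a bar 36 mm long along this frame's x, 14 mm thick along y (grip across this), 40 mm high, on the middle of the cover plate; this point is on its axis, 22 mm above the plate's top face, 18 mm below the handle's top. z is up. The cover looks the same after a half turn about z.
- cover_plate (a point): Centre of the underside of the cover's plate, 27 mm straight below cover_handle, same axes. The plate is 72 (x) by 52 (y) by 5 mm, its short ends rounded over. Below it hangs a locating boss 52 x 32 mm in plan, 14 mm deep in all (lowest 4 mm only 46 x 26 mm). At the start the plate lies on the ledge in the die.
- die_top (a point): Centre of the top face of the open die: a fixed steel block 112 (x) by 92 (y) by 26 mm high with a stepped cavity holding the cover. Upper step 76 x 56 mm, 4 mm deep; below it the boss pocket 56 x 36 mm, another 15 mm deep. The cover lifts straight up, 2 mm of play all round; its plate's top stands 1 mm above the die's top.
- case_rim (a point): Centre of the open top of the fixed aluminium instrument case, at rim height, 36 mm above the bench, z up. Case 76 (x) by 60 (y) mm on a base plate; opening 55 x 35 mm, which takes the cover's boss with 1.5 mm of play a side, cover x along case x, either way round. Spring catches stand at its x ends. Fully down, the plate rests on the rim and cover_plate coincides with this point.
- catch_a (a joint): Spring catch at the case's +x end, m: 0 at rest, grows outward to 0.006. Its round 8 mm nose bar lies along y, axis 9.7 mm above the rim, and overlaps the plate's end by 2 mm; catch top 14 mm above rim. The plate meets the noses with its underside 12 mm above the rim; the push rises to about 10 N, drops suddenly at 8 mm (then they pull it down), and both are shut over it at 2.5 mm, where it stays if let go.
- catch_b (a joint): The same catch at the -x end of the case, mirrored; 0 at rest, grows outward.
- pad (a joint): Sprung black pad inside the case, in m: 0 at rest, with its top 10.5 mm below the rim; grows as it is pressed down, 2500 N/m. The boss reaches it when the plate's underside is 3.5 mm above the rim; it reads about 0.001 when the cover is merely caught, and 0.0035 (about 9 N) when the plate is pressed fully down on the rim.
- masking_tape: Bystander: roll of masking tape lying flat, 96 mm across and 25 mm high; origin at the centre of its underside.
- pliers: Bystander: small pliers lying flat, 43 x 133 x 11 mm; origin under the middle.
- brass_bangle: Bystander: plain brass bangle lying flat, about 60 mm across and 12 mm high; origin under the middle.
Mind the look-alikes: they are no part of the job. Of the things that look like the part that bears die_top, the larger one is meant.

How it is judged (in metres and radians):
On the way, in this order (a step that is already met when the one before it is completed fails the run):
1. the cover is lifted clear of the die by the fingers (z of cover_plate in the frame of die_top above 0.02 m and contact force between the fingers and cover above 1 N), for 0.1 s.
2. the cover has snapped in: it is down past the catches, and both catches have sprung back over it (x of cover_plate in the frame of case_rim between -0.003 and 0.003 m and y of cover_plate in the frame of case_rim between -0.003 and 0.003 m and angle between the x axis of cover_plate and the x axis of case_rim, either way round below 0.12 rad and angle between cover_plate's own z axis and vertical below 0.08 rad and value of joint each of catch_a, catch_b below 0.001 m and z of cover_plate in the frame of case_rim below 0.0035 m), for 0.1 s.
At the end, for the whole second after the job is handed in: The fingers still press on the cover (over 4 N); both catches are closed over it (within 1 mm of rest); it is level (0.08 rad), aligned (0.12 rad), centred (3 mm each way) and held down within 1.2 mm of the rim, the pad squeezed over 2.3 mm (x of cover_plate in the frame of case_rim between -0.003 and 0.003 m and y of cover_plate in the frame of case_rim between -0.003 and 0.003 m and angle between the x axis of cover_plate and the x axis of case_rim, either way round below 0.12 rad and angle between cover_plate's own z axis and vertical below 0.08 rad and value of joint each of catch_a, catch_b below 0.001 m and z of cover_plate in the frame of case_rim below 0.0012 m and value of joint pad above 0.0023 m and contact force between the fingers and cover above 4 N); the arm keeps its last pose, push and grip.
It fails at once if the roll of masking tape is moved more than 20 mm (distance of masking_tape from where it was at the start of the episode above 0.02 m).
It fails at once if the pliers is moved more than 20 mm (distance of pliers from where it was at the start of the episode above 0.02 m).
It fails at once if the bangle is moved more than 20 mm (distance of brass_bangle from where it was at the start of the episode above 0.02 m).
It also fails if it takes over 40 s, if anything falls off the work surface, if the arm or the gripper's body presses on something with over 40 N, if the wrist force passes 120 N, or if a joint passes its speed limit or range.

## Robot

A 6-joint arm with a two-finger parallel gripper is mounted at the origin on a cart in front of the work surface, level with it; the furniture and walls round the work are solid. World frame = base frame: x ahead of the robot, y to its left, z up, the work surface at z = 0. Lengths are in mm, angles in rad, forces in N, time in s.
With the tool pointing down it reaches from about 350 to 875 mm from the base axis. Payload 4.2 kg.
Tool frame: the origin (TCP) lies midway between the tips of the shut fingers; the grasp point (between the pads) lies 19 mm behind it; z points along the fingers, y is the line along which they close (so a half turn about z gives the same grasp; the last joint's range is limited). The gripper opens to 85 mm and grips with 20 to 120 N. Pads are 22 mm wide; open, the fingers measure 114 mm over their backs; the gripper's body (76 mm by 85 mm) begins 54 mm behind the grasp point. The pads swing forward as they close: fully open they stand 13 mm farther back than shut.
Start: joints at [1.37, 0.385, 0.008, 0, -1.194, -0.259], TCP at [277.322, 560.082, 231.312] pointing down, gripper open.
Joint ranges: [-3.14, 3.14], [-1.21, 2.06], [-1.07, 1.41], [-3.16, 2.05], [-2.99, -0.16], [-3.1, 3.1]. Speed limits (rad/s): [2.79, 2.79, 3.14, 3.14, 3.14, 3.14].

## Interface

Orientations are given as a unit quaternion [x, y, z, w].
In Python, from bench import read_state, get_image, job_done gives the robot as it stands.
- The arm moves only by the shell command python3 -m jog 'ROWS'. ROWS is JSON, a list of rows, each a list of 3 entries, a list of its own where there are three numbers: the shift along the world's x, y, z scaled (see below), then the turn, a rotation vector about the world's x, y, z scaled (see below), then the gripper's target within -1 to 1 (shut at 1, half-way at 0, fully open at -1). In form: [[[x, y, z], [wx, wy, wz], claw], ...]. A call has 1 to 20 rows; each row is the pose to reach, as a shift and turn from the pose commanded when the call began; what a row does not reach only later rows make up. The controller multiplies each number of a shift by 10 cm and each number of a turn by 120 degrees. A row lasts 1/10 s, in which the tool goes at most 50 mm and 8.59 degrees, less where a joint would pass 70% of its speed; a pose out of reach is approached as far as the arm can. A call with a number of a shift or a turn outside -1 to 1 is refused whole. A call with a gripper value outside its range is refused whole. The fingers move at their own pace and stop on an object; the grip force is fixed at half the most. Time passes only in rows, so rows that repeat a pose let the fingers close. It gives the time, the measured TCP pose, the force, the opening and the grip force at its end, in the units of the state.
- read_state(): the state, without advancing time (a new reading comes with each control period).
- get_image(name): name is "scene" or "top" or "wrist"; returns a dict with "frame" (400x640x3 uint8, red, green, blue), "range_z" (400x640 float32, mm along the optical axis (not along the pixel's ray), 0 where there is no reading), "fx", "fy", "cx", "cy" (pixels), "distortion" ([k1, k2, p1, p2, k3] as OpenCV has them; the pictures are not rectified), "R" (3x3) and "t" (3): a world point X has camera coordinates R X + t. Camera axes: x right, y down, z forward; pixel columns grow to the right and rows downward; lengths in mm; the calibration is good to about 2 mm. A picture is of the moment at which its call begins.
- job_done(): hands the job in; it is judged then, once.
The state is a dict: "clock": time; "joints": joint angles; "joint_vel": joint speeds; "joint_efforts": joint torques, N m; "position": TCP position; "ee_rot": TCP orientation; "contact_force": force on the tool from outside, world axes, zero at the start; "wrist_torque": the same for the moment, N m; "gripper_width": finger opening in mm; "grasp_force": force on a finger pad.
Only numpy, scipy, OpenCV 4.12 (cv2) and the standard library are available. Lean on these libraries where they do the work, as an engineer would, in place of code of your own. Each camera call takes 0.05 s, during which the arm holds its last target. There are 200 camera calls.

## Working session

There is one attempt and no reset: what is moved stays moved. The work goes in short steps, Python scripts to look and compute and a shell command to move; the robot and the scene stay as the last step left them, time stands still between calls to the robot, and variables do not carry over. Pictures are saved under pics/ and viewed, at most 10 in all, crops included, and the job is handed in when it is done.

```bash
mkdir -p pics; cat > h.py <<'E'
import numpy as np,cv2
from bench import read_state,get_image,job_done
def grab(n,save=None):
    d=get_image(n); 
    np.savez(f'{n}.npz',**{k:np.array(v) for k,v in d.items()})
    if save: cv2.imwrite(f'pics/{save}.png',d['frame'][...,::-1])
    return d
def K(d): return np.array([[d['fx'],0,d['cx']],[0,d['fy'],d['cy']],[0,0,1.]])
def cloud(d):
    "world xyz per pixel"
    v,u=np.mgrid[0:400,0:640]
    p=cv2.undistortPoints(np.stack([u,v],-1).reshape(-1,1,2).astype(float),K(d),np.array(d['distortion'],float)).reshape(400,640,2)
    z=d['range_z'].astype(float)
    c=np.dstack([p*z[...,None],z])
    w=(c-np.array(d['t']).ravel())@np.array(d['R'])
    w[z==0]=np.nan
    return w
E
python3 - <<'E'
from h import *
s=read_state();print({k:np.round(s[k],3) for k in s})
for n in ['top','scene']: 
    d=grab(n,n); print(n,np.round(-np.array(d['R']).T@np.array(d['t']).ravel()))
E
```

```text
{'clock': np.float64(0.0), 'joints': array([ 1.37 ,  0.386,  0.007, -0.   , -1.194, -0.259]), 'joint_vel': array([ 0.002,  0.001, -0.001,  0.   ,  0.   ,  0.   ]), 'joint_efforts': array([ 0.0000e+00, -3.9229e+01,  1.8839e+01,  4.1860e+00, -5.0000e-03,
       -0.0000e+00]), 'position': array([277.086, 559.57 , 230.226]), 'ee_rot': array([ 0.974, -0.228, -0.   ,  0.001]), 'contact_force': array([-0.659, -0.23 , -0.472]), 'wrist_torque': array([-0.001,  0.017,  0.07 ]), 'grasp_force': np.float64(0.0), 'gripper_width': np.float64(85.068)}
top [369. 208. 909.]
scene [ -14. -189.  591.]
```

View pics/top.png

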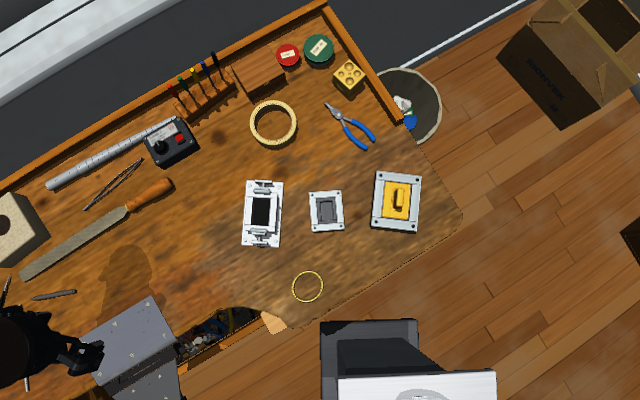

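View pics/scene.png

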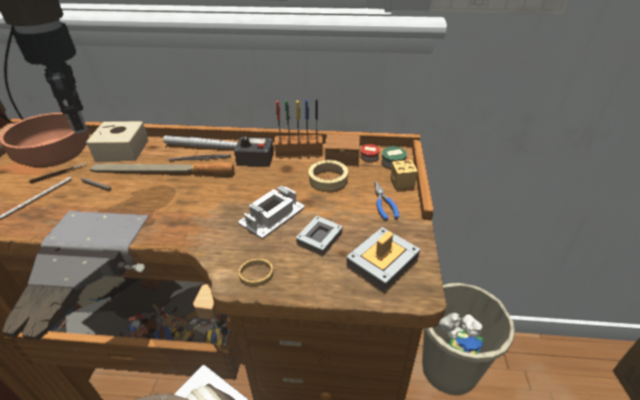

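The top view shows the case at (263,213), a small empty die at (327,211) and a large die holding the yellow cover at (397,202). The bangle is at (307,287), the tape at (273,122) and the pliers at (350,125). There are two die candidates, and the one at (397,202) fits: it is the larger and holds the cover. I'll confirm that in a crop and measure.

```bash
python3 - <<'E'
from h import *
d=dict(np.load('top.npz')); w=cloud(d); f=d['frame']
cv2.imwrite('pics/crop.png',cv2.resize(f[160:265,225:440],None,fx=3.7,fy=3.7,interpolation=cv2.INTER_CUBIC)[...,::-1])
def rect(name,box,lo,hi,extra=None):
    u0,v0,u1,v1=box; m=np.zeros((400,640),bool); m[v0:v1,u0:u1]=1
    m&=(w[...,2]>lo)&(w[...,2]<hi)
    if extra is not None: m&=extra
    m=cv2.morphologyEx(m.astype(np.uint8),cv2.MORPH_OPEN,np.ones((2,2)))>0
    p=w[m]; r=cv2.minAreaRect(p[:,:2].astype(np.float32)); print(name,len(p),np.round(r[0],1),np.round(r[1],1),round(r[2],1),'z',np.round(np.median(p[:,2]),1))
hsv=cv2.cvtColor(f,cv2.COLOR_RGB2HSV); yel=(hsv[...,1]>130)&(hsv[...,0]>15)&(hsv[...,0]<35)
rect('die',(360,160,435,245),18,38)
rect('small',(300,180,350,240),10,38)
rect('plate',(375,175,420,225),18,40,yel)
rect('handle',(375,175,420,225),50,85)
rect('case',(235,170,292,255),28,44)
rect('catch',(235,170,292,255),44,70)
rect('base',(235,170,292,255),4,70)
rect('bench',(290,235,370,260),-20,20)
E
```

```text
die 2344 [nan nan] [0. 0.] 0.0 z nan
small 1028 [480.9 169.5] [78.4 65.9] 3.3 z nan
plate 761 [495.8  31.7] [51.7 74.7] 78.0 z nan
handle 157 [499.3  29.9] [23.7 39.7] 85.9 z 65.6
case 754 [479.9 300.5] [ 52.4 128.6] 71.7 z nan
catch 201 [482.3 299. ] [31.4 96.7] 85.3 z 47.9
base 2209 [478.2 300.1] [ 73.8 131.1] 85.3 z nan
bench 1993 [406.8 165.1] [159.4  48.3] 88.6 z nan
```

View pics/crop.png

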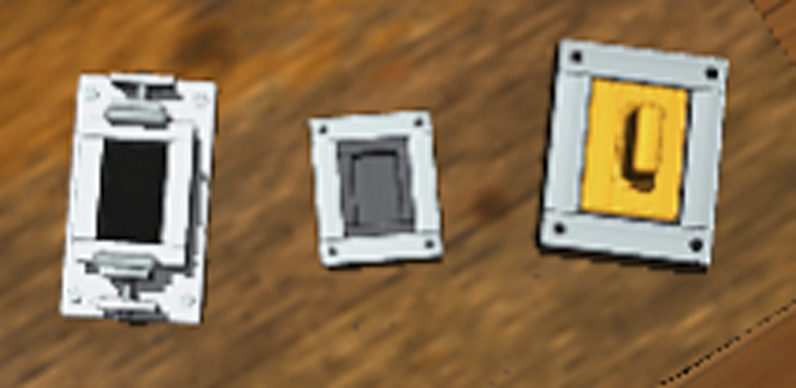

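The crop confirms it: the die at the right holds the brass cover, and the small empty one in the middle is the look-alike. Next I move above the cover.

```bash

python3 -m jog '[[[0.18,-0.44,0],[0,0,0],-1],[[0.37,-0.88,0],[0,0,0.03],-1],[[0.37,-0.88,0],[0,0,0.03],-1]]'
python3 -m jog '[[[0.18,-0.44,0],[0,0,0],-1],[[0.37,-0.88,0],[0,0,0.03],-1],[[0.37,-0.88,0],[0,0,0.03],-1]]'
python3 -m jog '[[[0.18,-0.44,0],[0,0,0],-1],[[0.37,-0.88,0],[0,0,0.03],-1],[[0.37,-0.88,0],[0,0,0.03],-1]]'
python3 -m jog '[[[0.18,-0.44,0],[0,0,0],-1],[[0.37,-0.88,0],[0,0,0.03],-1],[[0.37,-0.88,0],[0,0,0.03],-1]]'
python3 -m jog '[[[0.18,-0.44,0],[0,0,0],-1],[[0.37,-0.88,0],[0,0,0.03],-1],[[0.37,-0.88,0],[0,0,0.03],-1]]'
python3 -m jog '[[[0.18,-0.44,0],[0,0,0],-1],[[0.36,-0.88,0],[0,0,0.01],-1],[[0.36,-0.88,0],[0,0,0.01],-1],[[0.36,-0.88,0],[0,0,0.01],-1]]'
python3 - <<'E'
from h import *
s=read_state();print({k:np.round(s[k],3) for k in ['position','ee_rot','joints','clock']})
d=grab('wrist','w1');print(np.round(np.array(d['R']).T[:,2],2),-np.array(d['R']).T@np.array(d['t']).ravel())
E
```

```text
clock: 0.4
position: [315.1, 467.4, 231.1]
ee_rot: [0.98, -0.199, -0.0, 0.001]
contact_force: [1.3, 0.6, -0.1]
gripper_width: 85.6
grasp_force: 0.0
clock: 0.7
position: [352.0, 379.9, 231.2]
ee_rot: [0.986, -0.168, -0.0, 0.001]
contact_force: [-0.1, 0.6, -0.4]
gripper_width: 85.6
grasp_force: 0.0
clock: 1.0
position: [388.9, 292.5, 231.1]
ee_rot: [0.991, -0.137, -0.0, 0.001]
contact_force: [0.6, -0.0, 0.6]
gripper_width: 85.4
grasp_force: 0.0
clock: 1.3
position: [426.1, 205.1, 231.1]
ee_rot: [0.994, -0.106, -0.0, 0.0]
contact_force: [0.3, 0.5, -1.1]
gripper_width: 85.4
grasp_force: 0.0
clock: 1.6
position: [463.5, 117.5, 231.0]
ee_rot: [0.997, -0.075, -0.0, 0.0]
contact_force: [-0.6, 0.6, -0.3]
gripper_width: 85.6
grasp_force: 0.0
clock: 2.0
position: [498.6, 32.4, 230.9]
ee_rot: [0.998, -0.063, -0.0, -0.0]
contact_force: [-0.2, 0.8, 0.1]
gripper_width: 85.4
grasp_force: 0.0
{'position': array([498.643,  32.391, 230.855]), 'ee_rot': array([ 0.998, -0.063, -0.   , -0.   ]), 'joints': array([ 0.39 ,  0.171, -0.292, -0.   , -1.108,  1.054]), 'clock': np.float64(2.0)}
[-0.29  0.04 -0.96] [571.81204953  23.08097069 373.67299471]
```

View pics/w1.png

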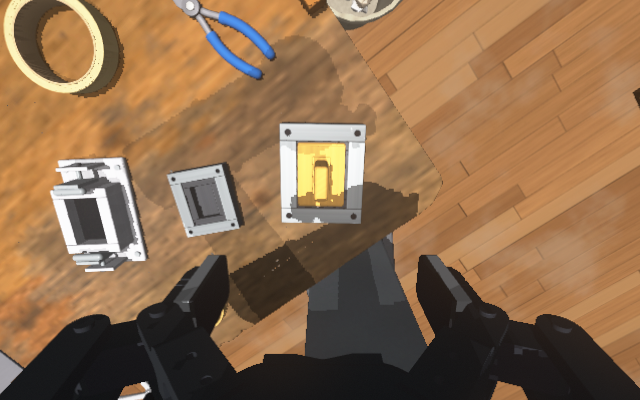

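The wrist view shows the die centred at about (322,172) with the handle top at about (320,175), nearly aligned with the image. The case is at (92,215) on the left. I'll measure cover and case from here.

```bash
cat > m.py <<'E'
from h import *
def rect(name,w,box,lo,hi,extra=None,q=True):
    u0,v0,u1,v1=box; m=np.zeros((400,640),bool); m[v0:v1,u0:u1]=1
    m&=np.isfinite(w[...,2])&(w[...,2]>lo)&(w[...,2]<hi)
    if extra is not None: m&=extra
    m=cv2.morphologyEx(m.astype(np.uint8),cv2.MORPH_OPEN,np.ones((3,3)))
    n,l,st,_=cv2.connectedComponentsWithStats(m)
    p=w[l>0]; r=cv2.minAreaRect(p[:,:2].astype(np.float32)); print(name,len(p),np.round(r[0],1),np.round(r[1],1),round(r[2],1),'z',np.round(np.median(p[:,2]),1))
    return p
E
python3 - <<'E'
from m import *
d=dict(np.load('wrist.npz'));w=cloud(d)
B=(265,110,385,235)
rect('die',w,B,18,34)
rect('handle',w,B,50,85)
rect('handletop',w,B,62,75)
hsv=cv2.cvtColor(d['frame'],cv2.COLOR_RGB2HSV); yel=(hsv[...,1]>90)&(hsv[...,0]>15)&(hsv[...,0]<35)
rect('plate',w,(290,135,355,212),18,34,yel)
C=(45,150,150,275)
rect('case rim',w,C,31,40)
rect('catch',w,C,42,60)
rect('base',w,C,3,60)
t=dict(np.load('top.npz'));w=cloud(t)
rect('T die',w,(360,160,435,245),18,38)
rect('T handletop',w,(360,160,435,245),62,75)
C=(235,170,292,255)
rect('T case rim',w,C,31,40)
rect('T catch',w,C,42,60)
rect('T base',w,C,3,60)
E
```

```text
die 7660 [493.8  34.1] [ 91.9 112.2] 81.8 z 26.6
handle 520 [494.9  35.1] [14.  35.5] 81.3 z 67.1
handletop 493 [494.8  35. ] [13.8 35.5] 81.3 z 67.1
plate 2450 [494.1  35.6] [52.7 72.9] 81.7 z 27.4
case rim 2469 [477.3 302.1] [ 61.1 129. ] 86.1 z 36.4
catch 684 [476.9 301.6] [33.3 92.3] 85.1 z 49.7
base 8032 [477.7 302. ] [ 76.2 132.1] 85.0 z 26.7
T die 2340 [497.1  34. ] [ 93.4 112.5] 81.6 z 25.6
T handletop 131 [498.  35.] [13.8 33.8] 85.7 z 66.1
T case rim 651 [480.4 301.1] [ 60.5 124.5] 85.2 z 35.5
T catch 203 [480.3 300.9] [33.2 92.3] 85.2 z 48.2
T base 2303 [480.  300.8] [ 76.3 131.6] 85.5 z 25.4
```

Sizes and heights match the description. The handle is at about (496.4,35) with yaw −8.5°. The case is offset from it by (−17.7,+266.7) with yaw −5°, and both cameras agree on that. Now descend and grip.

```bash

python3 -m jog '[[[-0.02,0.03,-0.4],[0,0,-0.011],-1],[[-0.02,0.03,-0.8],[0,0,-0.011],-1],[[-0.02,0.03,-1],[0,0,-0.011],-1],[[-0.02,0.03,-1],[0,0,-0.011],-1]]'
python3 -m jog '[[[0,0,-0.3],[0,0,0],-1],[[0,0,-0.6],[0,0,0],-1],[[0,0,-0.8],[0,0,0],-1],[[0,0,-0.99],[0,0,0],-1],[[0,0,-0.99],[0,0,0],-1],[[0,0,-0.99],[0,0,0],-1]]'
python3 -m jog '[[[0,0,0],[0,0,0],0.3],[[0,0,0],[0,0,0],0.5],[[0,0,0],[0,0,0],0.6],[[0,0,0],[0,0,0],0.7],[[0,0,0],[0,0,0],1],[[0,0,0],[0,0,0],1],[[0,0,0],[0,0,0],1],[[0,0,0],[0,0,0],1],[[0,0,0],[0,0,0],1],[[0,0,0],[0,0,0],1]]'
```

```text
clock: 2.45
position: [493.9, 36.2, 128.5]
ee_rot: [0.997, -0.073, -0.003, 0.001]
contact_force: [0.1, 0.5, -0.1]
gripper_width: 85.3
grasp_force: 0.0
clock: 3.05
position: [497.5, 36.3, 33.6]
ee_rot: [0.997, -0.073, 0.001, -0.0]
contact_force: [0.3, 0.2, 1.3]
gripper_width: 85.4
grasp_force: 0.0
clock: 4.05
position: [496.6, 35.1, 32.7]
ee_rot: [0.997, -0.074, 0.0, -0.0]
contact_force: [-0.7, -1.2, 5.4]
gripper_width: 13.0
grasp_force: 59.4
```

```bash

python3 -m jog '[[[0,0,0.1],[0,0,0],1],[[0,0,0.25],[0,0,0],1],[[0,0,0.45],[0,0,0],1],[[0,0,0.7],[0,0,0],1],[[0,0,0.9],[0,0,0],1],[[0,0,0.9],[0,0,0],1],[[0,0,0.9],[0,0,0],1]]'
python3 -m jog '[[[-0.02,0.2,0],[0,0,0.01],1],[[-0.04,0.5,0],[0,0,0.01],1],[[-0.06,0.9,0],[0,0,0.01],1],[[-0.06,0.9,0],[0,0,0.01],1]]'
python3 -m jog '[[[-0.02,0.2,0],[0,0,0.01],1],[[-0.04,0.5,0],[0,0,0.01],1],[[-0.06,0.9,0],[0,0,0.01],1],[[-0.06,0.9,0],[0,0,0.01],1]]'
python3 -m jog '[[[-0.02,0.2,0],[0,0,0.01],1],[[-0.04,0.5,0],[0,0,0.01],1],[[-0.05,0.7,0],[0,0,0.01],1],[[-0.06,0.87,0],[0,0,0.01],1],[[-0.06,0.87,0],[0,0,0.01],1],[[-0.06,0.87,0],[0,0,0.01],1],[[-0.06,0.87,0],[0,0,0.01],1]]'
python3 - <<'E'
from h import *
d=grab('wrist','w2');grab('top');grab('scene')
E
```

```text
clock: 4.75
position: [495.6, 35.0, 121.9]
ee_rot: [0.997, -0.074, -0.0, -0.0]
contact_force: [-0.1, -0.6, -3.2]
gripper_width: 12.9
grasp_force: 58.5
clock: 5.15
position: [489.9, 128.0, 120.8]
ee_rot: [0.998, -0.061, -0.001, 0.0]
contact_force: [0.8, -0.2, -3.1]
gripper_width: 12.7
grasp_force: 59.0
clock: 5.55
position: [484.2, 218.0, 120.8]
ee_rot: [0.999, -0.051, -0.0, 0.0]
contact_force: [0.0, -0.5, -1.5]
gripper_width: 13.2
grasp_force: 59.3
clock: 6.25
position: [478.1, 301.2, 122.0]
ee_rot: [0.999, -0.043, -0.0, 0.0]
contact_force: [-0.0, -0.0, -1.2]
gripper_width: 13.3
grasp_force: 59.3
```

View pics/w2.png

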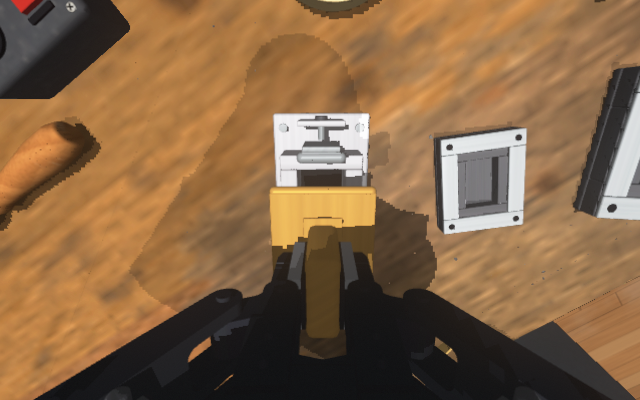

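The cover is held level in the fingers, with its front edge at row ~190 (cols 270–376), behind the case's far catch at (322,150). I'll measure the cover relative to the case in this same picture.

```bash
python3 - <<'E'
from m import *
a=np.radians(-5.0); ex=np.array([np.cos(a),np.sin(a)]); ey=np.array([-ex[1],ex[0]])
p0=np.array([478.1,301.2])
d=dict(np.load('wrist.npz'));w=cloud(d)
hsv=cv2.cvtColor(d['frame'],cv2.COLOR_RGB2HSV); yel=(hsv[...,1]>90)&(hsv[...,0]>12)&(hsv[...,0]<35)
m=np.zeros((400,640),bool); m[180:262,255:390]=1
pl=w[m&yel&(w[...,2]>100)&(w[...,2]<130)]
m=np.zeros((400,640),bool); m[100:205,258:385]=1
ca=w[m&(w[...,2]>3)&(w[...,2]<60)]
hd=w[250:340,300:345][(w[250:340,300:345,2]>148)]
def st(n,p):
    q=(p[:,:2]-p0); x=q@ex; y=q@ey; print(n,len(p),'z',np.round(np.percentile(p[:,2],[2,50,98]),1),'x',np.round(np.percentile(x,[.5,50,99.5]),1),'y',np.round([y.min(),*np.percentile(y,[.5,99.5]),y.max()],1), 'ymid %.1f'%(np.percentile(y,[.5,99.5]).mean()))
    # front edge fit, side edges
    f=[]
    for b in np.arange(-24,25,2.):
        s=(abs(y-b)<1)
        if s.sum()>3:f.append((b,np.percentile(x[s],98)))
    f=np.array(f); k=np.polyfit(f[:,0],f[:,1],1); print('  front',np.round(k[1],2),'slope deg',np.degrees(np.arctan(-k[0])).round(2))
    for sgn in(-1,1):
        g=[(b,sgn*np.percentile(sgn*y[abs(x-b)<1],98)) for b in np.arange(np.percentile(x,10),np.percentile(x,90),2) if (abs(x-b)<1).sum()>5]
        g=np.array(g);k=np.polyfit(g[:,0],g[:,1],1);print('  side',sgn,np.round(k,3), 'deg',np.degrees(k[0]).round(2))
st('plate',pl); 
if len(hd)>20: print('hd z',np.median(hd[:,2])); st('handle',hd)
st('base',ca[ca[:,2]<12]); st('rim',ca[(ca[:,2]>31)&(ca[:,2]<40)]); st('catch',ca[ca[:,2]>42])
pz=np.linalg.lstsq(np.c_[pl[:,:2]-p0,np.ones(len(pl))],pl[:,2],rcond=None)[0];print('tilt',pz)
E
```

```text
plate 6160 z [114.9 116.5 126.1] x [-3.  20.1 34.3] y [-26.  -25.5  25.8  26.3] ymid 0.1
  front 33.93 slope deg 0.15
  side -1 [ 1.4000e-02 -2.4912e+01] deg 0.82
  side 1 [-1.7000e-02  2.5251e+01] deg -0.99
hd z 156.30515680834714
handle 3590 z [149.6 156.3 160.5] x [-18.    2.4  16.7] y [-8.5 -8.2  8.6  9.2] ymid 0.2
  front 14.84 slope deg 6.87
  side -1 [-2.000e-03 -7.713e+00] deg -0.13
  side 1 [0.015 8.12 ] deg 0.88
base 3102 z [4.6 6.4 8.9] x [ 7.2 48.8 64.9] y [-36.9 -36.5  39.   39.3] ymid 1.2
  front 64.19 slope deg 0.43
  side -1 [ 3.4000e-02 -3.6993e+01] deg 1.94
  side 1 [-2.3000e-02  3.8988e+01] deg -1.3
rim 1765 z [32.1 36.2 37.7] x [14.2 29.2 63.1] y [-28.9 -28.4  30.7  31.2] ymid 1.1
  front 54.27 slope deg -4.75
  side -1 [  0.479 -40.012] deg 27.45
  side 1 [-0.694 45.288] deg -39.74
catch 799 z [46.2 49.5 51. ] x [33.4 39.2 45. ] y [-15.2 -15.1  17.5  17.5] ymid 1.2
  front 43.61 slope deg -0.3
  side -1 [  0.296 -24.799] deg 16.98
  side 1 [-0.318 27.987] deg -18.22
tilt [-4.02251088e-02  3.16161061e-03  1.17716835e+02]
```

```bash

python3 -m jog '[[[0.005,0.009,-0.1],[0,0,0],1],[[0.005,0.009,-0.3],[0,0,0],1],[[0.005,0.009,-0.5],[0,0,0],1],[[0.005,0.009,-0.58],[0,0,0],1],[[0.005,0.009,-0.58],[0,0,0],1],[[0.005,0.009,-0.58],[0,0,0],1],[[0.005,0.009,-0.58],[0,0,0],1]]'
python3 - <<'E'
from m import *
d=grab('wrist','w3');w=cloud(d)
hsv=cv2.cvtColor(d['frame'],cv2.COLOR_RGB2HSV); yel=(hsv[...,1]>90)&(hsv[...,0]>12)&(hsv[...,0]<35)
s=yel&(abs(w[...,2]-58)<5); s[:150]=0; p=w[s]
a=np.radians(-5);ex=np.array([np.cos(a),np.sin(a)]); ey=np.array([-ex[1],ex[0]]);c=np.array(read_state()['position'])[:2]
x=(p[:,:2]-c)@ex;y=(p[:,:2]-c)@ey
k=(x<28)&(x>-2)&(abs(y)<23)
for _ in range(4):
    A=np.c_[x,y,np.ones(len(x))];q=np.linalg.lstsq(A[k],p[k,2],rcond=None)[0];k=(x<28)&(abs(y)<23)&(abs(A@q-p[:,2])<1)
print('tilt',q,k.sum(),'front',np.percentile(x,99.5),'y',np.percentile(y,[.5,99.5]))
E
```

```text
clock: 7.1
position: [479.4, 303.5, 65.3]
ee_rot: [0.999, -0.042, 0.001, -0.001]
contact_force: [0.8, 0.5, -1.1]
gripper_width: 13.5
grasp_force: 59.4
tilt [-1.50812706e-03  3.50207299e-03  5.99247213e+01] 3070 front 34.38981343907277 y [-25.26321866  25.82498084]
```

View pics/w3.png

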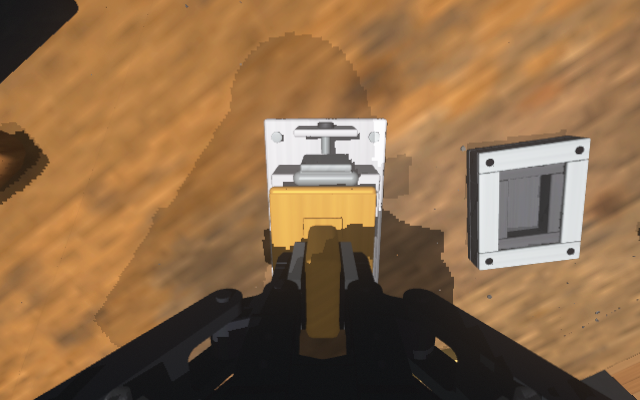

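The cover is level, with its plate edges at cols 270–377 and the case base behind it at cols 265–386. I'll check sideways centring once more, now that they are close in depth.

```bash
python3 - <<'E'
from m import *
s=read_state();print(s['position'],s['clock'])
d=grab('wrist');w=cloud(d)
hsv=cv2.cvtColor(d['frame'],cv2.COLOR_RGB2HSV); yel=(hsv[...,1]>90)&(hsv[...,0]>12)&(hsv[...,0]<35)
a=np.radians(-5);ex=np.array([np.cos(a),np.sin(a)]); ey=np.array([-ex[1],ex[0]]);c=np.array([478.6,302.1])
x=(w[...,:2]-c)@ex;y=(w[...,:2]-c)@ey;z=w[...,2]
R=np.zeros((400,640),bool);R[100:250,250:400]=1
def e(n,m,lo,hi):
    m=m&R; r=[]
    for b in np.arange(lo,hi,1.5):
        t=y[m&(abs(x-b)<.75)]
        if len(t)>5: r.append((t.min(),t.max()))
    r=np.array(r);print(n,np.median(r,0).round(2),'mid',np.median(r,0).mean().round(2),'xmax',np.percentile(x[m],[98,99.8]).round(1))
e('plate',yel&(abs(z-60)<3),5,30)
e('base',(z>3)&(z<12),50,62)
e('catch',(z>43)&(z<52)&~yel,38,44)
e('rimwall',(z>33)&(z<38)&~yel,25,36)
E
```

```text
[479.35857712 303.53475209  65.32232601] 7.15
plate [-23.87  27.27] mid 1.7 xmax [34.6 35.1]
base [-37.27  37.89] mid 0.31 xmax [64.1 64.3]
catch [-14.82  14.84] mid 0.01 xmax [44.6 44.8]
rimwall [-29.38  29.64] mid 0.13 xmax [60.5 60.6]
```

```bash
python3 -m jog '[[[0,0,0],[0,0,0],1],[[0,0,0],[0,0,0],1],[[0,0,0],[0,0,0],1],[[0,0,0],[0,0,0],1]]'
```

```text
clock: 7.6
position: [478.8, 303.0, 64.4]
ee_rot: [0.999, -0.042, 0.0, -0.0]
contact_force: [-0.8, -0.6, -2.6]
gripper_width: 13.2
grasp_force: 59.4
```

```bash
python3 -m jog '[[[0,-0.01,0],[0,0,0],1],[[0,-0.01,0],[0,0,0],1],[[0,-0.01,-0.02],[0,0,0],1],[[0,-0.01,-0.04],[0,0,0],1],[[0,-0.01,-0.06],[0,0,0],1],[[0,-0.01,-0.06],[0,0,0],1],[[0,-0.01,-0.06],[0,0,0],1],[[0,-0.01,-0.06],[0,0,0],1]]'
```

```text
clock: 8.4
position: [478.9, 302.0, 58.5]
ee_rot: [0.999, -0.042, 0.0, -0.0]
contact_force: [-0.4, -1.3, 1.7]
gripper_width: 13.5
grasp_force: 60.0
```

```bash
python3 -m jog '[[[0,0,-0.015],[0,0,0],1],[[0,0,-0.03],[0,0,0],1],[[0,0,-0.03],[0,0,0],1],[[0,0,-0.03],[0,0,0],1]]'
python3 -m jog '[[[0,0,-0.015],[0,0,0],1],[[0,0,-0.03],[0,0,0],1],[[0,0,-0.03],[0,0,0],1],[[0,0,-0.03],[0,0,0],1]]'
```

```text
clock: 8.8
position: [479.6, 302.7, 57.0]
ee_rot: [0.999, -0.042, 0.001, -0.001]
contact_force: [-2.6, -0.6, 7.9]
gripper_width: 13.1
grasp_force: 61.0
clock: 9.2
position: [478.8, 302.3, 51.8]
ee_rot: [0.999, -0.043, 0.0, -0.0]
contact_force: [-0.1, 1.2, -4.3]
gripper_width: 13.4
grasp_force: 59.1
```

```bash
python3 -m jog '[[[0,0,-0.02],[0,0,0],1],[[0,0,-0.04],[0,0,0],1],[[0,0,-0.04],[0,0,0],1],[[0,0,-0.04],[0,0,0],1],[[0,0,-0.04],[0,0,0],1]]'
python3 -m jog '[[[0,0,-0.005],[0,0,0],1],[[0,0,-0.01],[0,0,0],1],[[0,0,-0.01],[0,0,0],1],[[0,0,-0.01],[0,0,0],1],[[0,0,-0.01],[0,0,0],1]]'
```

```text
clock: 9.7
position: [478.7, 301.8, 48.5]
ee_rot: [0.999, -0.042, -0.0, 0.0]
contact_force: [-1.5, 0.0, 1.2]
gripper_width: 13.1
grasp_force: 60.0
clock: 10.2
position: [478.8, 301.8, 47.5]
ee_rot: [0.999, -0.042, -0.0, 0.0]
contact_force: [-1.8, -1.2, 5.5]
gripper_width: 13.5
grasp_force: 60.4
```

```bash
python3 -m jog '[[[0,0,-0.005],[0,0,0],1],[[0,0,-0.01],[0,0,0],1],[[0,0,-0.01],[0,0,0],1],[[0,0,-0.01],[0,0,0],1],[[0,0,-0.01],[0,0,0],1]]'
```

```text
clock: 10.7
position: [478.8, 301.8, 46.8]
ee_rot: [0.999, -0.042, -0.0, 0.0]
contact_force: [-2.5, -2.0, 8.1]
gripper_width: 13.5
grasp_force: 60.8
```

```bash
python3 -m jog '[[[0,0,-0.005],[0,0,0],1],[[0,0,-0.005],[0,0,0],1],[[0,0,-0.005],[0,0,0],1],[[0,0,-0.005],[0,0,0],1]]'
```

```text
clock: 11.1
position: [478.8, 301.8, 46.8]
ee_rot: [0.999, -0.042, 0.0, 0.0]
contact_force: [-4.0, -2.3, 9.7]
gripper_width: 13.0
grasp_force: 61.3
```

```bash
python3 -m jog '[[[0,0,-0.01],[0,0,0],1],[[0,0,-0.01],[0,0,0],1],[[0,0,-0.01],[0,0,0],1],[[0,0,-0.01],[0,0,0],1]]'; python3 -m jog '[[[0,0,-0.01],[0,0,0],1],[[0,0,-0.01],[0,0,0],1],[[0,0,-0.01],[0,0,0],1],[[0,0,-0.01],[0,0,0],1]]'
python3 - <<'E'
from h import *
d=grab('wrist');g=grab('scene')
a=cv2.resize(d['frame'][100:300,220:420],(560,560),interpolation=3)
b=cv2.resize(g['frame'][150:260,220:330],(240,240),interpolation=3)
o=np.zeros((560,800,3),np.uint8);o[:,:560]=a;o[:240,560:]=b
cv2.imwrite('pics/fin.png',o[...,::-1])
w=cloud(d);hsv=cv2.cvtColor(d['frame'],cv2.COLOR_RGB2HSV); yel=(hsv[...,1]>90)&(hsv[...,0]>12)&(hsv[...,0]<35)
z=w[...,2]; s=yel&(abs(z-41)<6); s[:170]=0;s[262:]=0;print('plate z',np.median(z[s]))
t=w[100:215,250:400];t=t[(t[...,2]>44)&(t[...,2]<54)];q=cv2.minAreaRect(t[:,:2].astype(np.float32));print(q)
E
```

```text
clock: 11.5
position: [478.8, 301.8, 46.7]
ee_rot: [0.999, -0.042, 0.0, 0.0]
contact_force: [-7.5, -2.0, 15.4]
gripper_width: 13.4
grasp_force: 62.0
clock: 11.9
position: [478.8, 301.8, 46.7]
ee_rot: [0.999, -0.042, 0.0, 0.0]
contact_force: [-8.3, -2.6, 21.0]
gripper_width: 13.3
grasp_force: 62.9
plate z 41.382852497937385
((517.5647583007812, 298.974609375), (33.07027053833008, 11.78066349029541), 84.95574188232422)
```

View pics/fin.png

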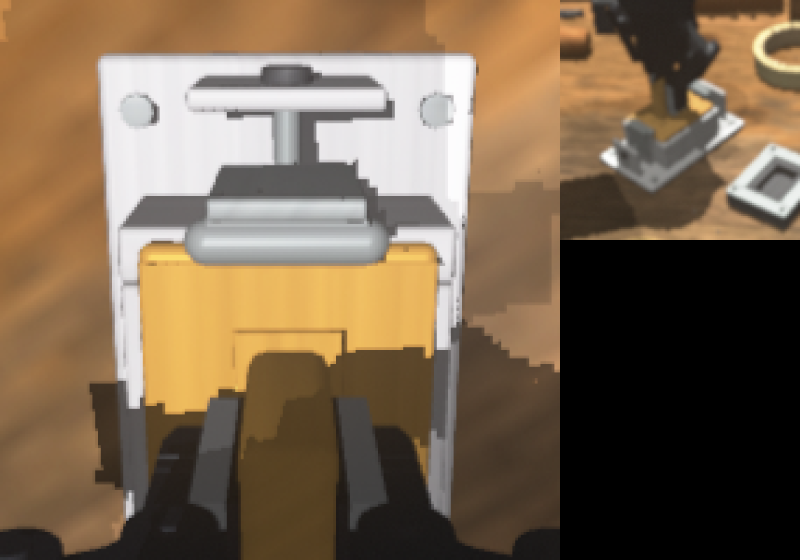

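The far nose bar, at about (288,243) in the crop, lies over the plate's end. The plate top is at 41.4 mm, which is rim plus 5 mm, with 21 N pressing down, so the cover is fully seated. Handing in.

```bash
python3 -c "
from bench import job_done;print(job_done())"
```

```text
the job is handed in; nothing more can be done
None
```

I lifted the cover out of the die, snapped it onto the instrument case, and handed the job in at about 12 s while still pressing it onto the rim with about 21 N. I saw the far catch shut over the plate, but the near catch was hidden behind the gripper, and the hand-in gave no verdict.

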